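# Find and mark the worn instrument foot

### The arm

A 6-joint arm with a two-finger parallel gripper is mounted at the origin on the work surface. World frame = base frame: x ahead of the robot, y to its left, z up, the work surface at z = 0. Lengths are in m, angles in rad, forces in N, time in s.
With the tool pointing down it reaches from about 0.225 to 0.875 m from the base axis. Payload 3.4 kg.
Tool frame: the origin (TCP) lies between the finger pads; the fingertips stand 25 mm ahead of it and the grasp point (between the pads) lies 6 mm ahead of it (manip.tips_ahead is the distance from the TCP to the fingertips, in m); z points along the fingers, x is the direction in which the jaws open and shut, and the axes are right-handed (so a half turn about z gives the same grasp; the last joint's range is limited). The gripper opens to 85 mm and grips with 20 to 120 N. Pads are 22 mm wide; open, the fingers measure 114 mm over their backs; the gripper's body (76 mm by 85 mm) begins 54 mm behind the grasp point. The pads swing forward as they close: fully open they stand 13 mm farther back than shut.
Start: joints at [1.056, 0.276, 1.505, -0, 1.361, -0.121], TCP at [0.221, 0.531, 0.256] pointing down, gripper open.
Joint ranges: [-2.89, 2.89], [-0.75, 2.08], [0.22, 2.7], [-1.18, 4.32], [0.11, 2.71], [-2.7, 2.7]. Speed limits (rad/s): [2.57, 2.57, 3.14, 3.14, 3.14, 3.14].

### API

Orientations are given as a unit quaternion [w, x, y, z].
In Python, from rig import manip gives the robot as it stands. The module is installed in compiled form; this text tells all that it offers.
- The arm moves only by the tool send_rows, never from a script. Its argument "plan" is a list of rows, each an object with "linear": the shift along the tool's x, y, z in m, a list of three; "delta_rot": the turn, a rotation vector about the tool's x, y, z in degrees, a list of three; "fingers": the finger opening in m, from 0 to 0.0854. A call has 1 to 12 rows; each row shifts and turns the pose as measured when the row begins, along the tool's axes as they then stand; what a row does not reach is not made up. A row lasts 1/12 s, in which the tool goes at most 41.7 mm and 7.16 degrees, less where a joint would pass 70% of its speed; a pose out of reach is approached as far as the arm can. A call with a gripper value outside its range is refused whole. The fingers move at their own pace and stop on an object; "force" is the grip in N (left out, the last holds). Time passes only in rows, so rows that do not move let the fingers close. It gives the time, the measured TCP pose, the force and the opening at its end, in the units of the state.
- manip.get_state(): the state, without advancing time (a new reading comes with each control period).
- manip.get_image(name): name is "scene" or "top" or "wrist"; returns the picture (400x640x3 uint8, red, green, blue); there is no depth.
- manip.camera_info(name): a dict with "K" (3x3 intrinsics, pixels), "rvec" (rotation vector, rad) and "tvec" (3), from world to camera coordinates, as OpenCV has them. Camera axes: x right, y down, z forward; pixel columns grow to the right and rows downward; lengths in m; the calibration is good to about 2 mm. A picture is of the moment at which its call begins: read the wrist's pose just before it. camera_info takes no time and is no camera call; for the wrist camera it gives the pose at the moment of the call.
- manip.sign_off(): hands the job in, once; it reports no verdict.
Trained networks look in the newest picture that a camera, given by its name, has taken for a name from the list of things; names that differ only in an ending like _2 or _b are one class to them, and where a whole thing is asked for, a point or a joint stands for the part that bears it (a point fixed in the world has none). Each returns a list of dicts, best first, with "p" (0 to 1); they miss things now and then, are a little off and sometimes report something else, mostly with a low value. They report only what shows in the picture. A call takes as long as a camera call. They do not tell look-alikes from the thing itself.
- manip.find_in(thing, camera): "extent" ([left, top, right, bottom] in pixels, round what is visible of it).
- manip.masks_of(thing, camera): "pixels" (400x640 bool, what is visible of it) and "extent" ([left, top, right, bottom] in pixels, round what is visible of it).
The state is a dict: "clock": time; "qpos": joint angles; "qd": joint speeds; "effort": joint torques, N m; "position": TCP position; "ee_rot": TCP orientation; "contact_force": force on the tool from outside, world axes, zero at the start; "moment": the same for the moment, N m; "width": finger opening in m.
Only numpy, scipy, OpenCV 4.12 (cv2) and the standard library are available. Lean on these libraries where they do the work, as an engineer would, in place of code of your own. Each camera call takes 0.05 s, during which the arm holds its last target. There are 200 camera calls.

### The job

Three spring feet of the analyser are clamped on the bench, and the one with the softest spring is worn out. With the fingertips press each foot's black pad down a few millimetres, going from the robot's left to its right, to feel which is softest; then push that foot's orange tag fully down and withdraw. Pick nothing up, leave the other two tags up, and do not disturb the other things on the bench.

Things in the scene. Friction and masses are not known exactly. Their poses are not given: they have to be found in the camera images.
- mount_left: The left (as the robot sees it) of three look-alike instrument feet clamped in a row across the bench. Blue base plate 150 (x) x 80 (y) x 14 mm, fixed; origin at the centre of its underside, z up. Round black pad on a coil spring centred at x = +37.5 mm, y = 0; orange tag centred at x = -37.5 mm, y = 0, in a grey block whose top is 30 mm above the bench.
- padtop_left (a point): Centre of the top of the left foot's free black rubber pad (48 mm across, white dot), 60 mm above the bench; a fixed point, it does not sink with the pad. The pad goes down at most 12 mm and springs back. Under 5 N the three pads sink about 10, 5 and 3 mm; which is which cannot be seen and changes from start to start.
- tag_left (a joint): How far the left foot's orange tag is pushed down, m: starts at 0 to 0.002 (up), 0.012 is fully down on its stop. It slides straight down against about 2 N of friction and stays where it is left.
- tagtop_left (a point): Centre of the top face of the left foot's orange tag, 16 mm along the foot's x and 26 mm along its y; moves with the tag. 46 to 48 mm above the bench at the start, 36 mm when fully down: 6 mm then still stand out of the grey block.
- mount_middle: The middle (as the robot sees it) of three look-alike instrument feet clamped in a row across the bench. Blue base plate 150 (x) x 80 (y) x 14 mm, fixed; origin at the centre of its underside, z up. Round black pad on a coil spring centred at x = +37.5 mm, y = 0; orange tag centred at x = -37.5 mm, y = 0, in a grey block whose top is 30 mm above the bench.
- padtop_middle (a point): Centre of the top of the middle foot's free black rubber pad (48 mm across, white dot), 60 mm above the bench; a fixed point, it does not sink with the pad. The pad goes down at most 12 mm and springs back. Under 5 N the three pads sink about 10, 5 and 3 mm; which is which cannot be seen and changes from start to start.
- tag_middle (a joint): How far the middle foot's orange tag is pushed down, m: starts at 0 to 0.002 (up), 0.012 is fully down on its stop. It slides straight down against about 2 N of friction and stays where it is left.
- tagtop_middle (a point): Centre of the top face of the middle foot's orange tag, 16 mm along the foot's x and 26 mm along its y; moves with the tag. 46 to 48 mm above the bench at the start, 36 mm when fully down: 6 mm then still stand out of the grey block.
- mount_right: The right (as the robot sees it) of three look-alike instrument feet clamped in a row across the bench. Blue base plate 150 (x) x 80 (y) x 14 mm, fixed; origin at the centre of its underside, z up. Round black pad on a coil spring centred at x = +37.5 mm, y = 0; orange tag centred at x = -37.5 mm, y = 0, in a grey block whose top is 30 mm above the bench.
- padtop_right (a point): Centre of the top of the right foot's free black rubber pad (48 mm across, white dot), 60 mm above the bench; a fixed point, it does not sink with the pad. The pad goes down at most 12 mm and springs back. Under 5 N the three pads sink about 10, 5 and 3 mm; which is which cannot be seen and changes from start to start.
- tag_right (a joint): How far the right foot's orange tag is pushed down, m: starts at 0 to 0.002 (up), 0.012 is fully down on its stop. It slides straight down against about 2 N of friction and stays where it is left.
- tagtop_right (a point): Centre of the top face of the right foot's orange tag, 16 mm along the foot's x and 26 mm along its y; moves with the tag. 46 to 48 mm above the bench at the start, 36 mm when fully down: 6 mm then still stand out of the grey block.
- pad_1 (a joint): How far one of the three black pads is pressed down, m: 0 free, 0.012 at the bottom stop. Which foot this pad sits on is not told and changes from start to start; it shows only when that pad is pressed.
- pad_2 (a joint): How far one of the three black pads is pressed down, m: 0 free, 0.012 at the bottom stop. Which foot this pad sits on is not told and changes from start to start; it shows only when that pad is pressed.
- pad_3 (a joint): How far one of the three black pads is pressed down, m: 0 free, 0.012 at the bottom stop. Which foot this pad sits on is not told and changes from start to start; it shows only when that pad is pressed.
- mouse: Black computer mouse, 105 (x) x 58 x 34 mm, loose; origin at the centre of its underside. Leave alone.
- sample_cell: Round aluminium sample cell with amber window, 60 mm across, 26 mm high, loose; origin at the centre of its underside. Leave alone.
- jar: White jar with blue cap, 56 mm across, 75 mm high, loose; origin at the centre of its underside. Leave alone.
- driver: Screwdriver lying on the bench along its own x axis, 170 mm long, loose, origin under its middle; beyond the feet. Leave alone.
Not all that is in view belongs to the job. What is shaped like the mount_right but pink or red is not meant. What is shaped like the mount_middle but red is not meant.

How it is judged:
By the outcome, as a careful person would: the job done as asked, in the order asked, and still so for the second after the job is handed in, with the robot touching nothing.
It also fails if it takes over 58 s, if anything falls off the work surface, if the arm or the gripper's body presses on something with over 40 N, if the wrist force passes 120 N, or if a joint passes its speed limit or range.

## Working session

There is one attempt and no reset: what is moved stays moved. The work goes in short steps, Python scripts to look and compute and a tool call to move; the robot and the scene stay as the last step left them, time stands still between calls to the robot, and variables do not carry over. Pictures are saved under pics/ and viewed, about 8 in all and at most 12, crops included, and the job is handed in when it is done.

Besides the shell and the picture viewer there is one more tool, called after "Request:" as name(argument=value, ...) on one line, values as JSON. send_rows: Moves the arm, as the interface text tells. Its arguments: {"type":"object","properties":{"plan":{"type":"array","items":{"type":"object","properties":{"linear":{"type":"array","items":{"type":"number"}},"delta_rot":{"type":"array","items":{"type":"number"}},"fingers":{"type":"number"}}}},"force":{"type":"number"}},"required":["plan"]}

```bash
mkdir -p pics; python3 - <<'E'
from rig import manip
import cv2
s=manip.get_state();print(s)
for c in("top","scene"):
    im=manip.get_image(c);cv2.imwrite(f"pics/{c}0.png",im[:,:,::-1])
    for t in ("mount_left","mount_middle","mount_right","padtop_left","tagtop_left"):
        try: print(c,t,[(round(d["p"],2),[round(float(v)) for v in d["extent"]]) for d in manip.find_in(t,c)])
        except Exception as e: print(t,e)
E
```

```text
{'clock': 0.0, 'qpos': array([ 1.05598454e+00,  2.76648400e-01,  1.50616562e+00, -1.09601834e-05,
        1.36069101e+00, -1.21021748e-01]), 'qd': array([ 5.00572776e-04, -3.88622764e-04,  1.08927054e-03, -7.82077742e-04,
       -1.00733271e-03,  9.01270009e-06]), 'effort': array([-7.21720826e-04, -4.16777551e+01, -2.45801890e+01, -5.36811785e-04,
        1.11363214e-02, -2.92764319e-06]), 'position': array([0.22039926, 0.53055246, 0.25539627]), 'ee_rot': array([ 4.35679570e-04,  8.31771522e-01,  5.55117304e-01, -8.51180284e-04]), 'contact_force': array([-0.12460656, -0.11080847,  0.0057271 ]), 'moment': array([0.07393234, 0.00518029, 0.02853139]), 'width': 0.08519814085969893}
top mount_left [(0.73, [228, 152, 271, 214])]
top mount_middle [(0.91, [313, 179, 349, 240]), (0.73, [383, 250, 422, 311]), (0.55, [170, 176, 197, 196])]
top mount_right [(0.9, [450, 217, 506, 282]), (0.83, [392, 155, 440, 215]), (0.57, [444, 86, 481, 148])]
top padtop_left [(0.65, [228, 155, 268, 213]), (0.45, [329, 219, 337, 225])]
top tagtop_left [(0.44, [235, 191, 250, 197])]
scene mount_left [(0.73, [385, 198, 416, 233])]
scene mount_middle [(0.98, [239, 173, 270, 206]), (0.86, [305, 197, 341, 237]), (0.74, [227, 224, 276, 268])]
scene mount_right [(0.97, [228, 222, 277, 269]), (0.62, [186, 279, 235, 338]), (0.58, [172, 200, 219, 239])]
scene padtop_left [(0.78, [382, 198, 416, 231])]
scene tagtop_left []
```

View pics/top0.png

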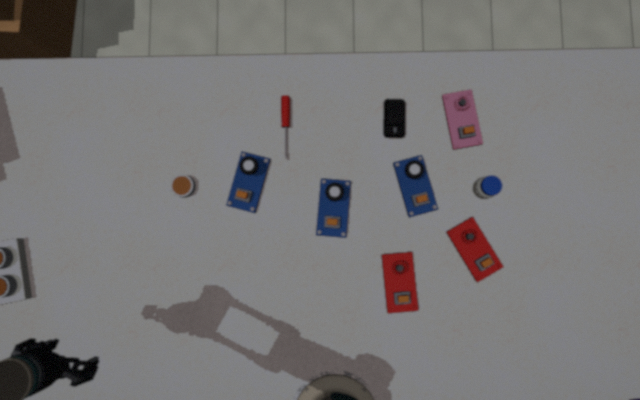

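View pics/scene0.png

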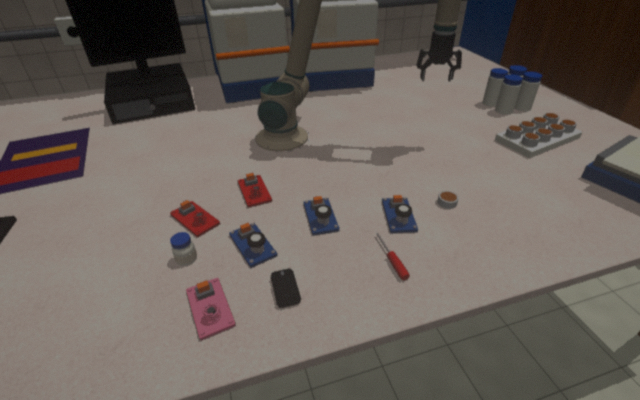

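The top view shows the three blue feet: left (248,182), middle (334,208) and right (415,186). The red and pink ones are decoys. The white dots are at about (249,165), (335,191) and (415,169), and the orange tags at about (243,195), (332,222) and (421,199).

```bash
cat > h.py <<'E'
import numpy as np, cv2
from rig import manip
from scipy.spatial.transform import Rotation as R
def world(ci,uv,z):
    K=np.array(ci["K"]);Rm=cv2.Rodrigues(np.array(ci["rvec"],float))[0];t=np.array(ci["tvec"],float).ravel()
    d=Rm.T@np.linalg.inv(K)@np.array([uv[0],uv[1],1.]);c=-Rm.T@t
    return c+d*(z-c[2])/d[2]
def cents(mask,lo):
    n,l,s,c=cv2.connectedComponentsWithStats(mask.astype(np.uint8))
    return [(c[i],s[i]) for i in range(1,n) if s[i,4]>=lo]
def tool():
    s=manip.get_state();q=s["ee_rot"];return s,R.from_quat([q[1],q[2],q[3],q[0]])
E
python3 - <<'E'
from h import *
im=cv2.imread("pics/top0.png");hsv=cv2.cvtColor(im,cv2.COLOR_BGR2HSV);ci=manip.camera_info("top")
H,S,V=[hsv[...,i].astype(int) for i in range(3)]
blue=(H>100)&(H<125)&(S>120)&(V>50)
for n,(a,b,c,d) in dict(left=(224,148,275,218),middle=(309,174,355,242),right=(388,150,442,220)).items():
    sub=np.zeros_like(blue);sub[b:d,a:c]=1
    w=cents((S<60)&(V>130)&sub,1)
    pm=(a+c)//2
    # white dot: inside the blue hull
    hull=cv2.convexHull(np.argwhere(blue&sub)[:,::-1].astype(np.int32))
    m=np.zeros(blue.shape,np.uint8);cv2.fillConvexPoly(m,hull,1)
    m=cv2.erode(m,np.ones((5,5)))>0
    rect=cv2.minAreaRect(hull);p=world(ci,rect[0],.014)
    dots=[(world(ci,x,.06)[:2].round(4),s[4]) for x,s in cents(m&(S<70)&(V>140),4)]
    tags=[(world(ci,x,.047)[:2].round(4),s[4]) for x,s in cents(m&(H>5)&(H<22)&(S>130)&(V>120),4)]
    box=[world(ci,x,.014)[:2].round(3).tolist() for x in cv2.boxPoints(rect)]
    print(n,p.round(4),box,"dots",dots,"tags",tags)
s,r=tool();print(r.as_matrix().round(3))
cw=manip.camera_info("wrist");Rm=cv2.Rodrigues(np.array(cw["rvec"],float))[0];c=-Rm.T@np.array(cw["tvec"]).ravel()
print("cam in tool",r.inv().apply(c-s["position"]),(Rm@r.as_matrix()).round(3))
E
```

```text
left [0.5976 0.2199 0.014 ] [[0.539, 0.275], [0.678, 0.237], [0.656, 0.164], [0.518, 0.203]] dots [] tags [(array([0.5625, 0.2309]), np.int32(26))]
middle [ 0.5276 -0.002   0.014 ] [[0.46, 0.042], [0.603, 0.028], [0.596, -0.046], [0.453, -0.032]] dots [] tags [(array([0.491 , 0.0026]), np.int32(24))]
right [ 0.5822 -0.2145  0.014 ] [[0.642, -0.16], [0.662, -0.233], [0.523, -0.268], [0.503, -0.197]] dots [] tags [(array([ 0.5472, -0.2249]), np.int32(26))]
[[ 0.384  0.923  0.   ]
 [ 0.923 -0.384  0.   ]
 [ 0.     0.    -1.   ]]
cam in tool [-0.00012289 -0.07196471 -0.11782029] [[ 1.     0.    -0.   ]
 [-0.     0.959 -0.283]
 [-0.     0.283  0.959]]
```

Request:
send_rows(plan=[{"linear":[-0.0105,0.0385,0.006],"fingers":0},{"linear":[-0.0105,0.0385,0.006],"fingers":0},{"linear":[-0.0105,0.0385,0.006],"fingers":0},{"linear":[-0.0105,0.0385,0.006],"fingers":0},{"linear":[-0.0105,0.0385,0.006],"fingers":0},{"linear":[-0.0105,0.0385,0.006],"fingers":0},{"linear":[-0.0105,0.0385,0.006],"fingers":0},{"linear":[-0.0105,0.0385,0.006],"fingers":0},{"linear":[-0.0105,0.0385,0.006],"fingers":0},{"linear":[-0.0105,0.0385,0.006],"fingers":0},{"linear":[-0.0105,0.0385,0.006],"fingers":0},{"linear":[-0.0105,0.0385,0.006],"fingers":0}])

```text
$.plan[0]: bad value
```

Request:
send_rows(plan=[{"linear":[-0.0105,0.0385,0.006],"delta_rot":[0,0,0],"fingers":0},{"linear":[-0.0105,0.0385,0.006],"delta_rot":[0,0,0],"fingers":0},{"linear":[-0.0105,0.0385,0.006],"delta_rot":[0,0,0],"fingers":0},{"linear":[-0.0105,0.0385,0.006],"delta_rot":[0,0,0],"fingers":0},{"linear":[-0.0105,0.0385,0.006],"delta_rot":[0,0,0],"fingers":0},{"linear":[-0.0105,0.0385,0.006],"delta_rot":[0,0,0],"fingers":0},{"linear":[-0.0105,0.0385,0.006],"delta_rot":[0,0,0],"fingers":0},{"linear":[-0.0105,0.0385,0.006],"delta_rot":[0,0,0],"fingers":0},{"linear":[-0.0105,0.0385,0.006],"delta_rot":[0,0,0],"fingers":0},{"linear":[-0.0105,0.0385,0.006],"delta_rot":[0,0,0],"fingers":0},{"linear":[-0.0105,0.0385,0.006],"delta_rot":[0,0,0],"fingers":0},{"linear":[-0.0105,0.0385,0.006],"delta_rot":[0,0,0],"fingers":0}])

```text
clock: 1.6
position: [0.6078, 0.2379, 0.1831]
ee_rot: [-0.004, 0.827, 0.562, 0.005]
contact_force: [0.2, 1.1, 0.5]
width: -0.0001
```

```bash
python3 - <<'E'
from h import *
s,r=tool();ci=manip.camera_info("wrist");im=manip.get_image("wrist")
print(s["position"],manip.tips_ahead,s["contact_force"])
K=np.array(ci["K"]);rv=np.array(ci["rvec"],float);tv=np.array(ci["tvec"],float)
o=im[:,:,::-1].copy()
for p in [(.6338,.2099,.06),(.5614,.2299,.047)]:
    u=cv2.projectPoints(np.array([p]),rv,tv,K,None)[0].ravel();print(u);cv2.drawMarker(o,(int(u[0]),int(u[1])),(0,255,0),0,12)
cv2.imwrite("pics/w1.png",o)
E
```

```text
[0.6078074  0.2378969  0.18313336] 0.025 [0.2434181  1.06601389 0.53380347]
[299.01423137 240.83251779]
[288.25993306 151.40934575]
```

View pics/w1.png

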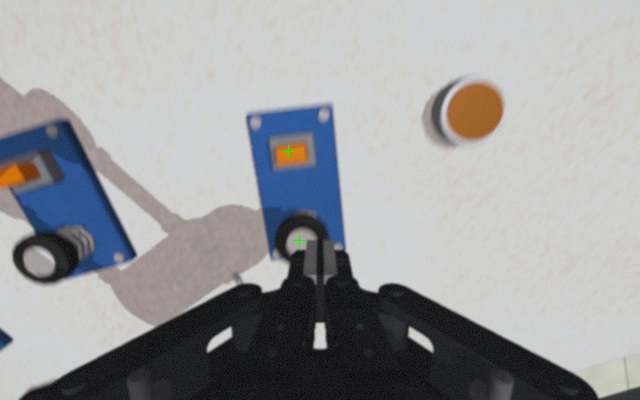

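The wrist view confirms the projected left pad (300,240) and tag (290,153). Next I move over the pad and descend.

Request:
send_rows(plan=[{"linear":[-0.008,0.017,0.01],"delta_rot":[0,0,0],"fingers":0},{"linear":[-0.008,0.017,0.01],"delta_rot":[0,0,0],"fingers":0},{"linear":[0,0.001,0.03],"delta_rot":[0,0,0],"fingers":0},{"linear":[0,0,0.025],"delta_rot":[0,0,0],"fingers":0},{"linear":[0,0,0],"delta_rot":[0,0,0],"fingers":0},{"linear":[0,0,0],"delta_rot":[0,0,0],"fingers":0}])

```text
clock: 2.15
position: [0.6496, 0.1986, 0.104]
ee_rot: [0.001, 0.831, 0.556, 0.008]
contact_force: [1.2, 0.9, 0.7]
width: -0.0
```

```bash
cat > g.py <<'E'
from h import *
import sys
t=np.array([float(x) for x in sys.argv[1:4]]);yaw=float(sys.argv[4])
s,r=tool();print("clk",s["clock"],"pos",s["position"].round(4),"F",s["contact_force"].round(2),"shift",r.inv().apply(t-s["position"]).round(4))
M=R.from_matrix(np.array([[np.cos(yaw),np.sin(yaw),0],[np.sin(yaw),-np.cos(yaw),0],[0,0,-1]]))
print("rot",np.degrees((r.inv()*M).as_rotvec()).round(2))
E
python3 g.py .634 .210 .085 1.18
```

```text
clk 2.15 pos [0.6496 0.1986 0.104 ] F [1.2  0.94 0.66] shift [ 0.0044 -0.019   0.0188]
rot [ 0.6  -0.66 -0.02]
```

Request:
send_rows(plan=[{"linear":[0.004,-0.018,0],"delta_rot":[0.6,-0.7,0],"fingers":0},{"linear":[0,0,0],"delta_rot":[0,0,0],"fingers":0},{"linear":[0,0,0.012],"delta_rot":[0,0,0],"fingers":0},{"linear":[0,0,0],"delta_rot":[0,0,0],"fingers":0},{"linear":[0,0,0],"delta_rot":[0,0,0],"fingers":0}])

```text
clock: 2.57
position: [0.6339, 0.2129, 0.0965]
ee_rot: [0.001, 0.83, 0.557, 0.002]
contact_force: [0.2, 0.2, 0.4]
width: 0.0001
```

```bash
python3 g.py .634 .210 .081 1.18
```

```text
clk 2.5667 pos [0.6339 0.2129 0.0965] F [0.23 0.23 0.39] shift [-0.0027  0.0011  0.0155]
rot [ 0.26 -0.15  0.13]
```

Request:
send_rows(plan=[{"linear":[-0.003,0.001,0.006],"delta_rot":[0,0,0],"fingers":0},{"linear":[0,0,0.005],"delta_rot":[0,0,0],"fingers":0},{"linear":[0,0,0.003],"delta_rot":[0,0,0],"fingers":0},{"linear":[0,0,0],"delta_rot":[0,0,0],"fingers":0},{"linear":[0,0,0],"delta_rot":[0,0,0],"fingers":0}])

```text
clock: 2.98
position: [0.6347, 0.2103, 0.0833]
ee_rot: [0.001, 0.83, 0.557, 0.004]
contact_force: [-0.3, 0.4, 2.5]
width: -0.0
```

```bash
python3 g.py .634 .210 .081 1.18
```

```text
clk 2.9833 pos [0.6347 0.2103 0.0833] F [-0.34  0.42  2.45] shift [-0.0006 -0.0006  0.0023]
rot [ 0.41 -0.31  0.13]
```

Request:
send_rows(plan=[{"linear":[0,0,0.003],"delta_rot":[0,0,0],"fingers":0},{"linear":[0,0,0.0005],"delta_rot":[0,0,0],"fingers":0},{"linear":[0,0,0.0005],"delta_rot":[0,0,0],"fingers":0},{"linear":[0,0,0.0005],"delta_rot":[0,0,0],"fingers":0}])

```text
clock: 3.32
position: [0.6348, 0.2103, 0.0804]
ee_rot: [0.001, 0.83, 0.557, 0.005]
contact_force: [-2.0, -1.0, 5.3]
width: 0.0004
```

```bash
python3 g.py .634 .210 .081 1.18
```

```text
clk 3.3167 pos [0.6348 0.2103 0.0804] F [-1.98 -0.95  5.28] shift [-0.0006 -0.0006 -0.0006]
rot [ 0.42 -0.36  0.1 ]
```

Left pad: about 2.8 N over 2.9 mm, so roughly 1 N/mm (medium). I'll withdraw and go to the middle foot.

Request:
send_rows(plan=[{"linear":[0,0,-0.03],"delta_rot":[0,0,0],"fingers":0},{"linear":[0,0,-0.03],"delta_rot":[0,0,0],"fingers":0},{"linear":[-0.0375,0.003,-0.005],"delta_rot":[0,0,0],"fingers":0},{"linear":[-0.0375,0.003,0],"delta_rot":[0,0,0],"fingers":0},{"linear":[-0.0375,0.003,0],"delta_rot":[0,0,0],"fingers":0},{"linear":[-0.0375,0.003,0],"delta_rot":[0,0,0],"fingers":0},{"linear":[-0.0375,0.003,0],"delta_rot":[0,0,0],"fingers":0},{"linear":[-0.0375,0.003,0],"delta_rot":[0,0,0],"fingers":0},{"linear":[0,0,0],"delta_rot":[0,0,0],"fingers":0},{"linear":[0,0,0],"delta_rot":[0,0,0],"fingers":0}])

```text
clock: 4.15
position: [0.5659, -0.0137, 0.142]
ee_rot: [0.004, 0.829, 0.559, 0.005]
contact_force: [0.0, -0.3, 0.4]
width: 0.0001
```

```bash
python3 g.py .565 -.006 .092 1.18; python3 - <<'E'
from h import *
ci=manip.camera_info("wrist");im=manip.get_image("wrist")
K=np.array(ci["K"]);rv=np.array(ci["rvec"],float);tv=np.array(ci["tvec"],float)
o=im[:,:,::-1].copy()
for p in [(.565,-.006,.06),(.491,.0026,.047)]:
    u=cv2.projectPoints(np.array([p]),rv,tv,K,None)[0].ravel();print(u);cv2.drawMarker(o,(int(u[0]),int(u[1])),(0,255,0),0,12)
cv2.imwrite("pics/w2.png",o)
E
```

```text
clk 4.15 pos [ 0.5659 -0.0137  0.142 ] F [ 0.04 -0.32  0.41] shift [ 0.0066 -0.0044  0.05  ]
rot [ 0.76 -0.21  0.43]
[329.36127883 212.3136569 ]
[299.95593082 103.51977286]
```

View pics/w2.png

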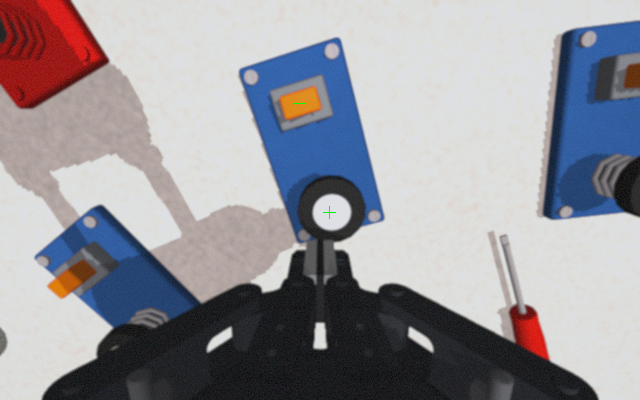

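The middle pad (330,211) and tag (300,103) match the predictions. Descending.

Request:
send_rows(plan=[{"linear":[0.0065,-0.0045,0.01],"delta_rot":[0.7,-0.2,0],"fingers":0},{"linear":[0,0,0.012],"delta_rot":[0,0,0],"fingers":0},{"linear":[0,0,0.012],"delta_rot":[0,0,0],"fingers":0},{"linear":[0,0,0.005],"delta_rot":[0,0,0],"fingers":0},{"linear":[0,0,0],"delta_rot":[0,0,0],"fingers":0},{"linear":[0,0,0],"delta_rot":[0,0,0],"fingers":0}])

```text
clock: 4.7
position: [0.5659, 0.0023, 0.0981]
ee_rot: [-0.001, 0.827, 0.563, -0.0]
contact_force: [-0.2, -0.4, 0.4]
width: 0.0
```

```bash
python3 g.py .565 -.006 .081 1.18
```

```text
clk 4.7 pos [0.5659 0.0023 0.0981] F [-0.2  -0.43  0.37] shift [-0.0081  0.0022  0.0171]
rot [-0.14 -0.04  0.88]
```

Request:
send_rows(plan=[{"linear":[-0.008,0.002,0.006],"delta_rot":[0,0,0],"fingers":0},{"linear":[0,0,0.006],"delta_rot":[0,0,0],"fingers":0},{"linear":[0,0,0.003],"delta_rot":[0,0,0],"fingers":0},{"linear":[0,0,0],"delta_rot":[0,0,0],"fingers":0},{"linear":[0,0,0],"delta_rot":[0,0,0],"fingers":0}])

```text
clock: 5.12
position: [0.5663, -0.0045, 0.0832]
ee_rot: [-0.001, 0.826, 0.564, 0.001]
contact_force: [-1.0, 0.6, 3.1]
width: 0.0
```

```bash
python3 g.py .565 -.006 .081 1.18
```

```text
clk 5.1167 pos [ 0.5663 -0.0045  0.0832] F [-1.01  0.64  3.13] shift [-0.0019 -0.0006  0.0022]
rot [-0.02 -0.14  0.99]
```

Request:
send_rows(plan=[{"linear":[0,0,0.003],"delta_rot":[0,0,0],"fingers":0},{"linear":[0,0,0.0005],"delta_rot":[0,0,0],"fingers":0},{"linear":[0,0,0.0005],"delta_rot":[0,0,0],"fingers":0},{"linear":[0,0,0.0005],"delta_rot":[0,0,0],"fingers":0}])

```text
clock: 5.45
position: [0.5664, -0.0045, 0.0814]
ee_rot: [-0.0, 0.826, 0.563, 0.002]
contact_force: [-2.1, 2.0, 6.1]
width: 0.0005
```

```bash
python3 g.py .6185 -.205 .13 1.18
```

```text
clk 5.45 pos [ 0.5664 -0.0045  0.0814] F [-2.13  2.03  6.06] shift [-0.1673  0.1219 -0.0491]
rot [ 0.08 -0.2   0.93]
```

Middle pad: 2.9 N over 1.8 mm, so about 1.6 N/mm (stiffest). Now the right foot.

Request:
send_rows(plan=[{"linear":[0,0,-0.03],"delta_rot":[0,0,0],"fingers":0},{"linear":[0,0,-0.03],"delta_rot":[0,0,0],"fingers":0},{"linear":[-0.0275,0.02,-0.005],"delta_rot":[0,0,0],"fingers":0},{"linear":[-0.0275,0.02,0],"delta_rot":[0,0,0],"fingers":0},{"linear":[-0.0275,0.02,0],"delta_rot":[0,0,0],"fingers":0},{"linear":[-0.0275,0.02,0],"delta_rot":[0,0,0],"fingers":0},{"linear":[-0.0275,0.02,0],"delta_rot":[0,0,0],"fingers":0},{"linear":[-0.0275,0.02,0],"delta_rot":[0,0,0],"fingers":0},{"linear":[0,0,0],"delta_rot":[0,0,0],"fingers":0},{"linear":[0,0,0],"delta_rot":[0,0,0],"fingers":0},{"linear":[0,0,0],"delta_rot":[0,0,0],"fingers":0}])

```text
clock: 6.37
position: [0.6202, -0.2137, 0.1481]
ee_rot: [0.004, 0.826, 0.564, 0.002]
contact_force: [0.4, 1.2, -0.6]
width: 0.0
```

```bash
python3 g.py .6185 -.205 .095 1.18; python3 - <<'E'
from h import *
ci=manip.camera_info("wrist");im=manip.get_image("wrist")
K=np.array(ci["K"]);rv=np.array(ci["rvec"],float);tv=np.array(ci["tvec"],float)
o=im[:,:,::-1].copy()
for p in [(.6185,-.205,.06),(.5465,-.2245,.047)]:
    u=cv2.projectPoints(np.array([p]),rv,tv,K,None)[0].ravel();print(u);cv2.drawMarker(o,(int(u[0]),int(u[1])),(0,255,0),0,12)
cv2.imwrite("pics/w3.png",o)
E
```

```text
clk 6.3667 pos [ 0.6202 -0.2137  0.1481] F [ 0.41  1.16 -0.57] shift [ 0.0075 -0.0052  0.053 ]
rot [0.49 0.03 1.04]
[330.50082234 208.73621919]
[266.78969681 120.8424842 ]
```

View pics/w3.png

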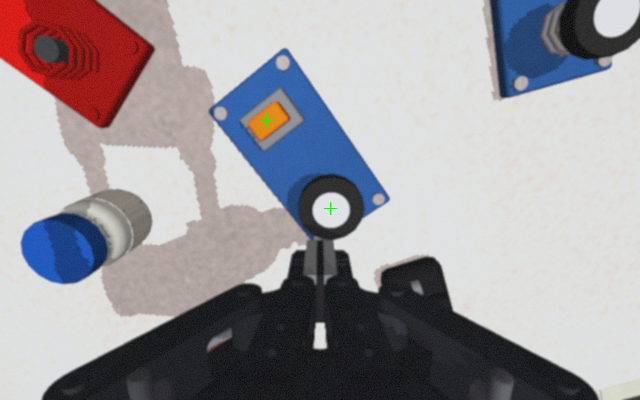

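The right pad (330,209) and tag (268,121) match too. Jar and mouse are clear of the path.

Request:
send_rows(plan=[{"linear":[0.0055,-0.0035,0],"delta_rot":[0.5,0,0],"fingers":0},{"linear":[0,0,0.012],"delta_rot":[0,0,0],"fingers":0},{"linear":[0,0,0.012],"delta_rot":[0,0,0],"fingers":0},{"linear":[0,0,0.012],"delta_rot":[0,0,0],"fingers":0},{"linear":[0,0,0.008],"delta_rot":[0,0,0],"fingers":0},{"linear":[0,0,0],"delta_rot":[0,0,0],"fingers":0},{"linear":[0,0,0],"delta_rot":[0,0,0],"fingers":0}])

```text
clock: 7.0
position: [0.6165, -0.1962, 0.1019]
ee_rot: [-0.003, 0.823, 0.567, -0.001]
contact_force: [-0.1, -0.2, -0.1]
width: -0.0002
```

```bash
python3 g.py .6185 -.205 .081 1.18
```

```text
clk 7.0 pos [ 0.6165 -0.1962  0.1019] F [-0.12 -0.22 -0.14] shift [-0.0075  0.0051  0.0208]
rot [-0.34 -0.11  1.53]
```

Request:
send_rows(plan=[{"linear":[-0.0065,0.0045,0.008],"delta_rot":[0,0,0],"fingers":0},{"linear":[0,0,0.007],"delta_rot":[0,0,0],"fingers":0},{"linear":[0,0,0.004],"delta_rot":[0,0,0],"fingers":0},{"linear":[0,0,0],"delta_rot":[0,0,0],"fingers":0},{"linear":[0,0,0],"delta_rot":[0,0,0],"fingers":0}])

```text
clock: 7.42
position: [0.6197, -0.2041, 0.0824]
ee_rot: [-0.002, 0.823, 0.568, 0.0]
contact_force: [-1.6, 0.7, 2.4]
width: 0.0001
```

```bash
python3 g.py .6185 -.205 .081 1.18
```

```text
clk 7.4167 pos [ 0.6197 -0.2041  0.0824] F [-1.56  0.68  2.41] shift [-0.0013 -0.0007  0.0014]
rot [-0.2  -0.14  1.56]
```

Request:
send_rows(plan=[{"linear":[0,0,0.003],"delta_rot":[0,0,0],"fingers":0},{"linear":[0,0,0.0005],"delta_rot":[0,0,0],"fingers":0},{"linear":[0,0,0.0005],"delta_rot":[0,0,0],"fingers":0},{"linear":[0,0,0.0005],"delta_rot":[0,0,0],"fingers":0}])

```text
clock: 7.75
position: [0.6198, -0.2042, 0.0793]
ee_rot: [-0.002, 0.823, 0.567, 0.001]
contact_force: [-0.9, 1.0, 2.6]
width: 0.0002
```

```bash
python3 g.py .6185 -.205 .081 1.18
```

```text
clk 7.75 pos [ 0.6198 -0.2042  0.0793] F [-0.91  1.04  2.57] shift [-0.0012 -0.001  -0.0017]
rot [-0.13 -0.16  1.53]
```

Right pad: 2.6 N at 5.7 mm, so about 0.45 N/mm. It is clearly the softest. I'll withdraw and go above its tag.

Request:
send_rows(plan=[{"linear":[0,0,-0.025],"delta_rot":[0,0,0],"fingers":0},{"linear":[0,0,-0.02],"delta_rot":[0,0,0],"fingers":0},{"linear":[0,0,0],"delta_rot":[0,0,0],"fingers":0},{"linear":[0,0,0],"delta_rot":[0,0,0],"fingers":0}])

```text
clock: 8.08
position: [0.6193, -0.2046, 0.1238]
ee_rot: [-0.002, 0.823, 0.567, -0.0]
contact_force: [0.1, 0.6, -0.8]
width: 0.0002
```

```bash
python3 g.py .5468 -.2245 .09 1.18
```

```text
clk 8.0833 pos [ 0.6193 -0.2046  0.1238] F [ 0.08  0.63 -0.82] shift [-0.0444 -0.0605  0.0339]
rot [-0.25 -0.11  1.54]
```

Request:
send_rows(plan=[{"linear":[-0.015,-0.0205,0],"delta_rot":[0,0,0],"fingers":0},{"linear":[-0.015,-0.0205,0],"delta_rot":[0,0,0],"fingers":0},{"linear":[-0.01,-0.013,0],"delta_rot":[0,0,0],"fingers":0},{"linear":[-0.003,-0.004,0],"delta_rot":[0,0,0],"fingers":0},{"linear":[0,0,0],"delta_rot":[0,0,0],"fingers":0},{"linear":[0,0,0],"delta_rot":[0,0,0],"fingers":0},{"linear":[0,0,0],"delta_rot":[0,0,0],"fingers":0}])

```text
clock: 8.67
position: [0.5477, -0.2238, 0.1178]
ee_rot: [-0.004, 0.823, 0.568, -0.001]
contact_force: [0.3, 0.0, -0.1]
width: 0.0002
```

```bash
python3 g.py .5468 -.2245 .08 1.18; python3 - <<'E'
from h import *
ci=manip.camera_info("wrist");im=manip.get_image("wrist")
K=np.array(ci["K"]);rv=np.array(ci["rvec"],float);tv=np.array(ci["tvec"],float)
o=im[:,:,::-1].copy()
u=cv2.projectPoints(np.array([(.5468,-.2245,.047)]),rv,tv,K,None)[0].ravel();print(u);cv2.drawMarker(o,(int(u[0]),int(u[1])),(0,255,0),0,8)
cv2.imwrite("pics/w4.png",o)
E
```

```text
clk 8.6667 pos [ 0.5477 -0.2238  0.1178] F [ 0.31  0.03 -0.07] shift [-0.0011 -0.0003  0.0378]
rot [-0.39 -0.17  1.59]
[318.08887189 224.51430971]
```

View pics/w4.png

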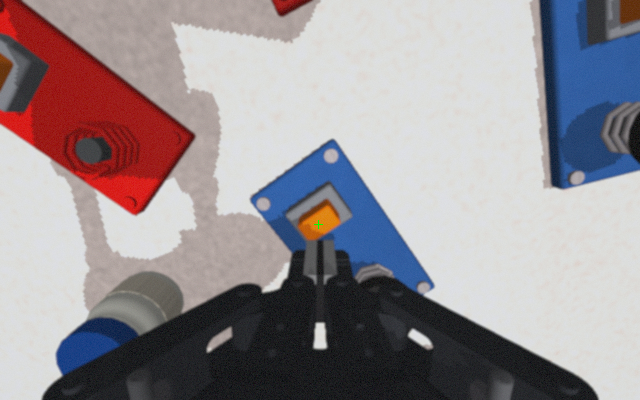

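The tag (320,222) lies under the fingertips. Pressing down.

Request:
send_rows(plan=[{"linear":[-0.001,0,0.01],"delta_rot":[-0.4,-0.2,0],"fingers":0},{"linear":[0,0,0.012],"delta_rot":[0,0,0],"fingers":0},{"linear":[0,0,0.012],"delta_rot":[0,0,0],"fingers":0},{"linear":[0,0,0.006],"delta_rot":[0,0,0],"fingers":0},{"linear":[0,0,0.003],"delta_rot":[0,0,0],"fingers":0},{"linear":[0,0,0],"delta_rot":[0,0,0],"fingers":0},{"linear":[0,0,0],"delta_rot":[0,0,0],"fingers":0}])

```text
clock: 9.3
position: [0.5548, -0.2243, 0.0732]
ee_rot: [0.003, 0.822, 0.57, 0.002]
contact_force: [0.5, -0.1, 0.8]
width: -0.0002
```

```bash
python3 g.py .5468 -.2245 .061 1.18
```

```text
clk 9.3 pos [ 0.5548 -0.2243  0.0732] F [ 0.55 -0.14  0.8 ] shift [-0.0029 -0.0075  0.0121]
rot [0.42 0.01 1.83]
```

Request:
send_rows(plan=[{"linear":[0,0,-0.008],"delta_rot":[0,0,0],"fingers":0},{"linear":[-0.003,-0.0075,0],"delta_rot":[0.4,0,0],"fingers":0},{"linear":[0,0,0],"delta_rot":[0,0,0],"fingers":0},{"linear":[0,0,0],"delta_rot":[0,0,0],"fingers":0},{"linear":[0,0,0],"delta_rot":[0,0,0],"fingers":0}])

```text
clock: 9.72
position: [0.5472, -0.2252, 0.0845]
ee_rot: [0.002, 0.822, 0.57, 0.001]
contact_force: [-0.0, -0.2, 1.0]
width: 0.0001
```

```bash
python3 g.py .5468 -.2245 .061 1.18
```

```text
clk 9.7167 pos [ 0.5472 -0.2252  0.0845] F [-0.03 -0.22  0.99] shift [ 0.0005 -0.0007  0.0235]
rot [0.23 0.06 1.84]
```

Request:
send_rows(plan=[{"linear":[0,0,0.007],"delta_rot":[0,0,0],"fingers":0},{"linear":[0,0,0.006],"delta_rot":[0,0,0],"fingers":0},{"linear":[0,0,0.005],"delta_rot":[0,0,0],"fingers":0},{"linear":[0,0,0.004],"delta_rot":[0,0,0],"fingers":0},{"linear":[0,0,0.003],"delta_rot":[0,0,0],"fingers":0}])

```text
clock: 10.13
position: [0.5484, -0.2259, 0.0602]
ee_rot: [0.004, 0.822, 0.569, 0.002]
contact_force: [-7.7, 3.8, 35.7]
width: -0.0001
```

```bash
python3 g.py .5468 -.2245 .061 1.18
```

```text
clk 10.1333 pos [ 0.5484 -0.2259  0.0602] F [-7.71  3.79 35.7 ] shift [ 0.0008 -0.002  -0.0008]
rot [0.46 0.08 1.82]
```

The tag is on its stop: fingertips at 35 mm, with force jumping to 36 N. Withdrawing.

Request:
send_rows(plan=[{"linear":[0,0,-0.01],"delta_rot":[0,0,0],"fingers":0},{"linear":[0,0,-0.03],"delta_rot":[0,0,0],"fingers":0},{"linear":[0,-0.01,-0.035],"delta_rot":[0,0,0],"fingers":0},{"linear":[0,-0.03,-0.02],"delta_rot":[0,0,0],"fingers":0},{"linear":[0,-0.03,-0.02],"delta_rot":[0,0,0],"fingers":0},{"linear":[0,-0.02,0],"delta_rot":[0,0,0],"fingers":0},{"linear":[0,0,0],"delta_rot":[0,0,0],"fingers":0},{"linear":[0,0,0],"delta_rot":[0,0,0],"fingers":0},{"linear":[0,0,0],"delta_rot":[0,0,0],"fingers":0}])

```text
clock: 10.88
position: [0.4614, -0.1932, 0.1758]
ee_rot: [0.002, 0.822, 0.57, 0.001]
contact_force: [-0.3, -0.6, 0.6]
width: 0.0003
```

```bash
python3 - <<'E'
from h import *
print(manip.get_state()["contact_force"])
ci=manip.camera_info("wrist");w=manip.get_image("wrist");t=manip.get_image("scene")
K=np.array(ci["K"]);rv=np.array(ci["rvec"],float);tv=np.array(ci["tvec"],float)
for z in(.047,.036): print(z,cv2.projectPoints(np.array([(.547,-.2245,z)]),rv,tv,K,None)[0].ravel())
c=cv2.resize(t[160:290,160:440],None,fx=2.286,fy=2.286)
o=np.vstack([cv2.resize(w[:300],(640,300)),c[:297,:640]])
cv2.imwrite("pics/fin.png",o[:,:,::-1])
E
```

```text
[-0.34462187 -0.64341031  0.63026935]
0.047 [320.90842804 293.31184178]
0.036 [320.87980112 286.70935885]
```

View pics/fin.png

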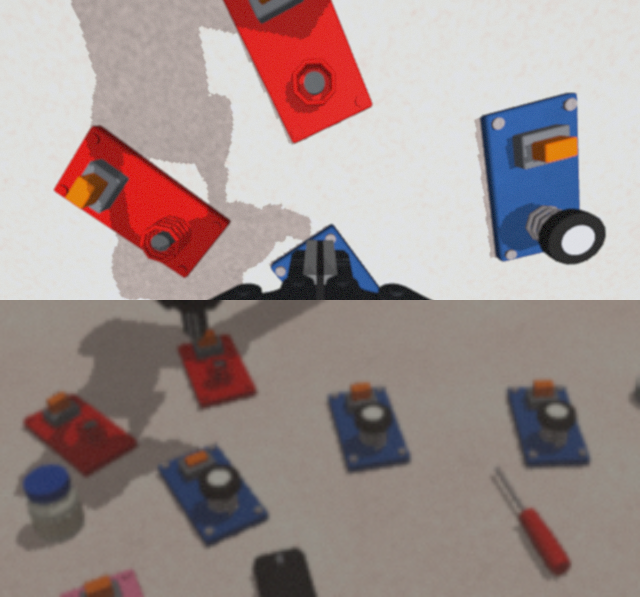

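In the final scene view the right foot's tag (197,460) is clearly lower than the middle (361,390) and left (543,387) tags. The other objects are where they were and the arm is clear.

```bash
python3 -c "
from rig import manip
print(manip.sign_off())"
```

```text
the job is handed in; nothing more can be done
None
```

The right foot has the softest spring. I pushed its orange tag fully down, withdrew, and handed the job in at about 11 s of robot time.

I pressed the three pads in order from the robot's left to its right with closed fingertips:

| Foot | Stiffness | Result |
|---|---|---|
| Left | about 1.0 N/mm | medium |
| Middle | about 1.6 N/mm | stiffest |
| Right | about 0.45 N/mm | softest |

- **Tag push:** The first descent onto the right tag drifted about 8 mm to one side. I lifted, recentred and pressed again until the fingertips met the stop, at about 35 mm height and 36 N.
- **Last checks:** The final picture shows the right tag down, the left and middle tags up, and the other objects apparently not moved. The force reading after withdrawing was about 0.6 N, which is within its usual drift. None of these checks failed or disagreed, though the closing wrist view had the right tag hidden behind the fingers, so its lowered state rests on the scene camera and the stop force.

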